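File the sound limewash sample, cull the chipped one

TASK

Two limewash sample boards lie on the raised grey deck of the sample tray. First push the one with the broken corner off the deck into the red reject well so that it lies flat on the bottom; then slide the whole one into the empty green-lined compartment until it drops in and lies flat. The paint is fresh, so only slide the boards, never lift them, and leave the sample already filed, the brush, the filling knife and the pot where they are.

Things in the scene. Friction and masses are not known exactly. Their poses are not given: they have to be found in the camera images.
- tray: Fixed wooden sample tray, 610 mm long (its y), 290 mm wide (its x). Origin on the bench under the middle of its grey deck; z up. Deck: x -145..145, y -150..150 mm, flat top 22 mm above the bench. At the +y end two open-topped compartments side by side, at the -y end a red reject well, both sunk below the deck and entered over its edges at y = 150 and y = -150; no wall stands on those edges.
- liner: Green lining (colour only) on the floor of the empty compartment, either of the two: tray x = -55 or 55, y = 216 mm. Origin: centre of that floor, 6 mm above the bench (16 below the deck); axes as the tray's. A well filed board has its origin here.
- entry (a point): Point on the tray's deck edge (tray x 0, y 150, z 22 mm), before the divider of the two compartments; axes as the tray's. Each is clear 102 (x) by 132 mm (y); their walls are 8 mm thick and stand 6 mm above the deck. To guide a board in, the divider has a pointed nose and the outer walls flare outwards over the last 32 mm of the deck.
- well (a point): Centre of the red reject well's floor, 4 mm above the bench (18 below the deck); axes as the tray's. Clear inside 274 mm (x) by 162 mm (y), reaching from the deck edge at tray y -150 to y -312; the other three walls are 8 mm thick and 28 mm high.
- sound: The whole sample board: wood, 90 mm (x) by 120 mm (y) by 12 mm thick, about 85 g, three ochre-to-cream bands on top. Origin at the centre of its underside, z up. It starts flat on the deck, on either side, its length roughly along the tray's y (up to about 15 degrees off). It may end either way round.
- chipped: The sample board with a broken corner: same outline, 90 by 120 by 12 mm, about 75 g, but the corner at its +x, -y end is missing, a bite about 40 by 40 mm (its +y end, which faces the compartments, is whole). Origin at the centre of the underside of the unbroken outline. It starts flat on the deck beside the whole one.
- filed: A whole sample board like the sound one, already lying loose in the other compartment. Leave it. Origin at the centre of its underside.
- brush: Paint brush lying loose on the bench past the compartments' end of the tray, along its own x; origin under its middle. Leave it.
- knife: Filling knife (spatula) lying loose on the bench past the reject end of the tray, along its own x; origin under its middle. Leave it.
- pot: Small closed pot, 70 mm across, 70 mm tall, standing loose on the bench past the compartments' end of the tray. Origin at the centre of its base. Leave it.

How it is judged (in metres and radians):
On the way, in this order (a step that is already met when the one before it is completed fails the run):
1. the chipped board lies flat in the red reject well (y of chipped in the frame of tray between -0.3 and -0.17 m and x of chipped in the frame of tray between -0.14 and 0.14 m and z of chipped in the frame of tray below 0.009 m and angle between chipped's own z axis and vertical below 0.06 rad and linear speed of chipped below 0.02 m/s), for 0.2 s.
2. the whole board lies flat in the green-lined compartment (x of sound in the frame of liner between -0.011 and 0.011 m and y of sound in the frame of liner between -0.013 and 0.013 m and z of sound in the frame of liner between -0.003 and 0.003 m and angle between sound's own z axis and vertical below 0.05 rad and linear speed of sound below 0.02 m/s), for 0.2 s.
At the end, for the whole second after the job is handed in: The whole board rests flat on the floor of the green-lined compartment (centre within 11 mm across and 13 mm along, height within 3 mm, tilt under 0.05 rad), the chipped board rests flat on the floor of the reject well (tilt under 0.06 rad), both still (all of step 1 and all of step 2); the robot touches nothing.
It fails at once if a sample board on the deck was lifted (its underside centre more than 50 mm above the bench) (height (world z) of any of sound, chipped above 0.05 m).
It fails at once if the filed sample was moved by more than 15 mm (distance of filed from where it was at the start of the episode above 0.015 m).
It fails at once if the brush, filling knife or pot was moved by more than 20 mm (distance of any of brush, knife, pot from where it was at the start of the episode above 0.02 m).
It also fails if it takes over 56 s, if anything falls off the work surface, if the arm or the gripper's body presses on something with over 40 N, if the wrist force passes 120 N, or if a joint passes its speed limit or range.

ROBOT

A 6-joint arm with a two-finger parallel gripper is mounted at the origin on the work surface. World frame = base frame: x ahead of the robot, y to its left, z up, the work surface at z = 0. Lengths are in mm, angles in rad, forces in N, time in s.
With the tool pointing down it reaches from about 350 to 775 mm from the base axis. Payload 7.3 kg.
Tool frame: the origin (TCP) lies at the very end of the fingers, on their centre line; the grasp point (between the pads) lies 19 mm behind it; z points along the fingers, y is the line along which they close (so a half turn about z gives the same grasp; the last joint's range is limited). The gripper opens to 92 mm and grips with 3 to 60 N. Pads are 19 mm wide; open, the fingers measure 130 mm over their backs; the gripper's body (75 mm by 190 mm) begins 47 mm behind the grasp point.
Start: joints at [1.195, 0.342, 1.524, -0, 1.275, -0.146], TCP at [119.569, 511.222, 226.741] pointing down, gripper open.
Joint ranges: [-2.53, 2.53], [-0.77, 2.02], [0.04, 2.7], [-1, 4.14], [0.28, 2.66], [-3.11, 3.11]. Speed limits (rad/s): [2.57, 2.57, 3.14, 3.14, 3.14, 3.14].

INTERFACE

Orientations are given as [roll, pitch, yaw] about the fixed x, y, z axes, in that order (R = Rz(yaw) Ry(pitch) Rx(roll)).
In Python, from plant import get_obs, optics, ticket, finder gives the robot as it stands.
- The arm moves only by the tool send_rows, never from a script. Its arguments are lists of equal length, an entry for each row: "offset": the shift along the tool's x, y, z scaled (see below), a list of three; "delta_rot": the turn, a rotation vector about the tool's x, y, z scaled (see below), a list of three. In form: {"offset": [[dx, dy, dz], ...], "delta_rot": [[rx, ry, rz], ...]}. A call has 1 to 8 rows; each row is the pose to reach, as a shift and turn from the pose commanded when the call began, along the tool's axes at that moment, turning the shorter way round; what a row does not reach only later rows make up. The controller multiplies each number of a shift by 120 mm and each number of a turn by 360 degrees. A row lasts 1/8 s, in which the tool goes at most 62.5 mm and 10.7 degrees, less where a joint would pass 70% of its speed; a pose out of reach is approached as far as the arm can. A call with a number of a shift or a turn outside -1 to 1 is refused whole. A call with a gripper value outside its range is refused whole. "grip" is the opening, from 0 (shut) to 1 (fully open), set as the call begins (left out, the last holds). The fingers move at their own pace and stop on an object; the grip force is fixed at half the most. Time passes only in rows, so rows that repeat a pose let the fingers close. It gives the time, the measured TCP pose, the force, the opening and the grip force at its end, in the units of the state.
- get_obs(): the state, without advancing time (a new reading comes with each control period).
- optics.capture(name): name is "side" or "top"; returns the picture (400x640x3 uint8, red, green, blue); there is no depth.
- optics.get_calibration(name): a dict with "fx", "fy", "cx", "cy" (pixels), "world_from_camera" (4x4, takes a point from camera to world coordinates). Camera axes: x right, y down, z forward; pixel columns grow to the right and rows downward; lengths in mm; the calibration is good to about 2 mm. A picture is of the moment at which its call begins. get_calibration takes no time and is no camera call.
- ticket.close_job(): hands the job in; it is judged then, once.
Trained networks look in the newest picture that a camera, given by its name, has taken for a name from the list of things; names that differ only in an ending like _2 or _b are one class to them, and where a whole thing is asked for, a point or a joint stands for the part that bears it (a point fixed in the world has none). Each returns a list of dicts, best first, with "confidence" (0 to 1); they miss things now and then, are a little off and sometimes report something else, mostly with a low value. They report only what shows in the picture. A call takes as long as a camera call.
- finder.boxes_of(target, camera): "box" ([left, top, right, bottom] in pixels, round what is visible of it).
- finder.silhouettes(target, camera): "region" (400x640 bool, what is visible of it) and "box" ([left, top, right, bottom] in pixels, round what is visible of it).
- finder.pinpoint(target, camera): "uv" ([column, row] in pixels: a listed point, or the origin of a listed thing).
The state is a dict: "time": time; "joint_positions": joint angles; "dq": joint speeds; "tau": joint torques, N m; "tool_pos": TCP position; "tcp_rot": TCP orientation; "contact_force": force on the tool from outside, world axes, zero at the start; "moment": the same for the moment, N m; "grip_width": finger opening in mm; "finger_force": force on a finger pad.
Only numpy, scipy, OpenCV 4.12 (cv2) and the standard library are available. Lean on these libraries where they do the work, as an engineer would, in place of code of your own. Each camera call takes 0.05 s, during which the arm holds its last target. There are 200 camera calls.

## Working session

There is one attempt and no reset: what is moved stays moved. The work goes in short steps, Python scripts to look and compute and a tool call to move; the robot and the scene stay as the last step left them, time stands still between calls to the robot, and variables do not carry over. Pictures are saved under pics/ and viewed, at most 10 in all, crops included, and the job is handed in when it is done.

Besides the shell and the picture viewer there is one more tool, called after "Call:" by a JSON object that holds its "api" and its "payload". send_rows: Moves the arm, as the interface text tells. Its arguments: {"type":"object","properties":{"offset":{"type":"array"},"delta_rot":{"type":"array"},"grip":{"type":"number"}},"required":["offset","delta_rot"]}

```bash
mkdir -p pics
cat > h.py <<'E'
import numpy as np, cv2
from plant import get_obs, optics, ticket, finder
def ray(cam,uv,z):
    c=optics.get_calibration(cam);T=np.array(c["world_from_camera"])
    d=T[:3,:3]@np.array([(uv[0]-c["cx"])/c["fx"],(uv[1]-c["cy"])/c["fy"],1.]);o=T[:3,3]
    return (o+d*(z-o[2])/d[2])[:2]
def snap(cam,name):
    im=optics.capture(cam);cv2.imwrite(f"pics/{name}.png",im[:,:,::-1]);return im
E
python3 - <<'E'
from h import *
snap("top","t0");snap("side","s0")
for n,z in [("tray",22),("liner",6),("entry",22),("well",4),("sound",22),("chipped",22),("filed",6),("brush",0),("knife",0),("pot",0)]:
    for r in finder.pinpoint(n,"top")[:2]: print(n,round(r["confidence"],2),np.round(r["uv"],1),ray("top",r["uv"],z).round(1))
for n in("sound","chipped"):
    for r in finder.silhouettes(n,"top")[:1]:
        c=max(cv2.findContours(r["region"].astype(np.uint8),0,1)[0],key=cv2.contourArea)
        w=np.array([ray("top",p[0],34) for p in c],np.float32)
        print(n,cv2.minAreaRect(w),cv2.approxPolyDP(w,8,True)[:,0].round(0).tolist())
s=get_obs();print(s["time"],s["tool_pos"],s["tcp_rot"],s["grip_width"])
E
```

```text
tray 0.5 [175.2 167. ] [658.8 412.4]
liner 0.7 [245.2 212.1] [520.8 183.2]
liner 0.45 [319.8 171.8] [658.8 -52.3]
entry 0.65 [264.6 195.7] [573.  121.5]
well 0.64 [383.3 195.7] [ 585.6 -259.7]
sound 0.75 [318.1 214.8] [516.3 -50. ]
chipped 0.95 [316.3 173.8] [648.4 -41.1]
chipped 0.7 [382.7 195.9] [ 582.  -254.5]
filed 0.85 [245.2 179.7] [626.3 188.9]
brush 0.63 [165.5 213.8] [509.5 439.1]
knife 0.7 [473.4 211. ] [ 543.6 -552.1]
pot 0.76 [174.4 166.7] [664.7 423.4]
sound ((513.59228515625, -49.879295349121094), (89.7725601196289, 120.2320556640625), 13.074028015136719) [[566.0, -96.0], [541.0, 14.0], [460.0, -4.0], [488.0, -116.0]]
chipped ((650.3114624023438, -41.48558807373047), (87.83561706542969, 118.01533508300781), 1.4887617826461792) [[686.0, 18.0], [605.0, 13.0], [611.0, -101.0], [653.0, -100.0], [669.0, -68.0], [695.0, -55.0]]
0.7 [119.58388035 511.20527232 226.76626747] [3.14149406e+00 4.07201691e-05 2.91177794e+00] 91.69700111495592
```

View pics/t0.png

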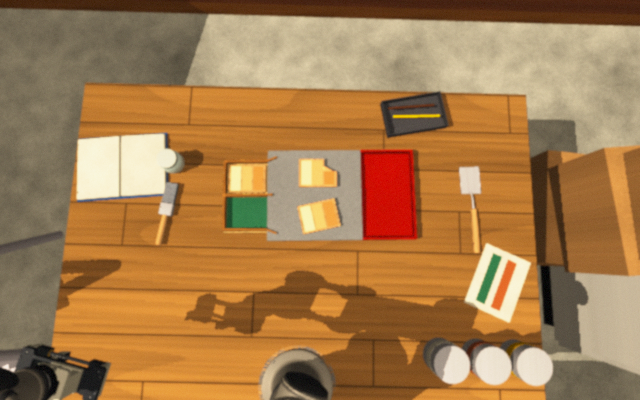

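View pics/s0.png

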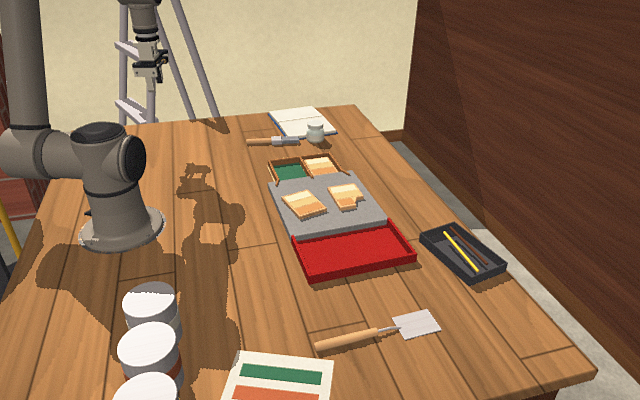

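The top view shows the deck at about (267–362, 150–240). The chipped board is at (318,173) with its bite on the far right, and the sound board is at (320,215), rotated. The green compartment is at (246,212), the filed board at (246,179) and the red well at (388,195). The side view agrees. Next I'll refine the tray pose and plan the approach.

```bash
cat >> h.py <<'E'
from scipy.spatial.transform import Rotation as R
def plan(x,y,z,ang):
    "tool y axis to world angle ang (deg), tool down"
    s=get_obs();r=R.from_euler("xyz",s["tcp_rot"]);a=np.radians(ang)
    t=R.from_matrix(np.array([[-np.sin(a),np.cos(a),0],[np.cos(a),np.sin(a),0],[0,0,-1]]).T)
    # columns: tool x=(-sin..), tool y, tool z down
    t=R.from_matrix(np.column_stack([[-np.sin(a),np.cos(a),0],[np.cos(a),np.sin(a),0],[0,0,-1]]))
    print("off",(r.inv().apply(np.array([x,y,z])-s["tool_pos"])/120).round(3),"rot",((r.inv()*t).as_rotvec()/(2*np.pi)).round(4),"at",np.round(s["tool_pos"],1),round(s["time"],2))
E
python3 - <<'E'
from h import *
im=cv2.imread("pics/t0.png");hsv=cv2.cvtColor(im,cv2.COLOR_BGR2HSV)
def reg(m,z,n):
    c=max(cv2.findContours(m.astype(np.uint8),0,1)[0],key=cv2.contourArea)
    w=np.array([ray("top",p[0],z) for p in c],np.float32);r=cv2.minAreaRect(w);print(n,r,cv2.boxPoints(r).round(0).tolist())
H,S,V=[hsv[...,i].astype(int) for i in range(3)]
reg(((H<8)|(H>172))&(S>180)&(V>90),22,"red"); reg((H>60)&(H<90)&(S>120),6,"green")
roi=np.zeros_like(H,bool);roi[140:250,255:370]=1
m=(roi&(S<60)).astype(np.uint8);m[155:235,290:345]=1
reg(m,22,"deck")
P=[];W=[]
optics.capture("side")
for n,p,z in[("entry",(0,150),22),("well",(0,-231),4),("liner",(-55,216),6),("filed",(55,216),6),("tray",(0,0),0),("sound",None,22),("chipped",None,22)]:
    for r in finder.pinpoint(n,"side")[:1]: print(n,round(r["confidence"],2),ray("side",r["uv"],z).round(1))
plan(650,70,120,2)
E
```

```text
red ((591.212158203125, -273.21490478515625), (291.39422607421875, 170.0891571044922), 1.6513946056365967) [[443.0, -192.0], [448.0, -362.0], [739.0, -354.0], [734.0, -184.0]]
green ((521.4053955078125, 179.82420349121094), (90.10694122314453, 121.47393798828125), 1.471500039100647) [[475.0, 239.0], [478.0, 118.0], [568.0, 120.0], [565.0, 242.0]]
deck ((582.1316528320312, -34.21180725097656), (284.22296142578125, 296.54754638671875), 1.928958535194397) [[435.0, 109.0], [445.0, -187.0], [729.0, -178.0], [719.0, 119.0]]
entry 0.87 [567.5 127.9]
well 0.9 [ 585.5 -276.6]
liner 0.85 [518.4 180.7]
filed 0.65 [616.2 174.6]
tray 0.64 [578.2 -33. ]
sound 0.7 [514.3 -53.5]
chipped 0.95 [654.4 -40. ]
off [-5.142 -2.574  0.889] rot [ 0.     -0.      0.2079] at [119.6 511.2 226.7] 1.1
```

Call:
{"api": "send_rows", "payload": {"offset": [[-1, -0.5, 0.4], [-1, -0.5, 0.4], [-1, -0.5, 0.4], [-1, -0.5, 0.4], [-1, -0.5, 0.4], [-1, -0.5, 0.4], [-1, -0.5, 0.4], [-1, -0.5, 0.4]], "delta_rot": [[0, 0, 0.208], [0, 0, 0.208], [0, 0, 0.208], [0, 0, 0.208], [0, 0, 0.208], [0, 0, 0.208], [0, 0, 0.208], [0, 0, 0.208]], "grip": 0.43}}

```text
time: 2.1
tool_pos: [222.8, 425.5, 178.8]
tcp_rot: [3.141, -0.0, 1.606]
contact_force: [-0.2, -0.8, 0.3]
grip_width: 39.4
finger_force: 0.0
```

Call:
{"api": "send_rows", "payload": {"offset": [[-0.9, 1, 0], [-0.9, 1, 0], [-0.9, 1, 0]], "delta_rot": [[0, 0, 0], [0, 0, 0], [0, 0, 0]]}}

```text
time: 2.48
tool_pos: [348.1, 320.0, 178.8]
tcp_rot: [3.141, -0.0, 1.608]
contact_force: [-0.1, 0.4, -0.3]
grip_width: 39.4
finger_force: 0.0
```

Call:
{"api": "send_rows", "payload": {"offset": [[-0.9, 1, 0], [-0.9, 1, 0], [-0.9, 1, 0]], "delta_rot": [[0, 0, 0], [0, 0, 0], [0, 0, 0]]}}

```text
time: 2.85
tool_pos: [472.0, 215.7, 178.8]
tcp_rot: [3.141, 0.0, 1.607]
contact_force: [-0.3, -0.4, 0.1]
grip_width: 39.4
finger_force: 0.0
```

Call:
{"api": "send_rows", "payload": {"offset": [[-0.9, 1, 0], [-0.9, 1, 0], [-0.9, 1, 0]], "delta_rot": [[0, 0, 0], [0, 0, 0], [0, 0, 0]]}}

```text
time: 3.22
tool_pos: [595.5, 111.5, 178.5]
tcp_rot: [3.141, 0.0, 1.607]
contact_force: [0.1, 0.7, 0.2]
grip_width: 39.9
finger_force: 0.0
```

```bash
python3 -c "
from h import *
plan(648,56,60,2)"
```

```text
off [-0.478  0.42   0.987] rot [0.0001 0.     0.0003] at [595.5 111.5 178.5] 3.23
```

Call:
{"api": "send_rows", "payload": {"offset": [[-0.48, 0.42, 0.4], [-0.48, 0.42, 0.99], [-0.48, 0.42, 0.99], [-0.48, 0.42, 0.99]], "delta_rot": [[0, 0, 0], [0, 0, 0], [0, 0, 0], [0, 0, 0]]}}

```text
time: 3.72
tool_pos: [644.6, 57.6, 57.3]
tcp_rot: [-3.136, -0.0, 1.607]
contact_force: [0.3, 0.1, 0.4]
grip_width: 39.4
finger_force: 0.0
```

Call:
{"api": "send_rows", "payload": {"offset": [[0, 0, 0.14], [0, 0, 0.27], [0, 0, 0.27], [0, 0, 0.27]], "delta_rot": [[0, 0, 0], [0, 0, 0], [0, 0, 0], [0, 0, 0]]}}

```text
time: 4.22
tool_pos: [646.2, 58.3, 28.0]
tcp_rot: [3.141, -0.0, 1.605]
contact_force: [0.7, -0.2, -0.0]
grip_width: 39.7
finger_force: 0.0
```

```bash
python3 -c "
from h import *
snap('top','t1');snap('side','s1');s=get_obs();print(s['tool_pos'],s['contact_force'],s['grip_width'])
a=cv2.imread('pics/t1.png')[130:260,210:430];b=cv2.imread('pics/s1.png')[120:320,200:460]
a=cv2.resize(a,(600,354));b=cv2.resize(b,(320,246));cv2.imwrite('pics/a1.png',a);cv2.imwrite('pics/b1.png',cv2.resize(b,None,fx=2,fy=2))"
```

```text
[646.38349938  58.21164927  28.2971304 ] [-0.0466158  -0.7383869   0.23363838] 39.60606243824777
```

View pics/b1.png

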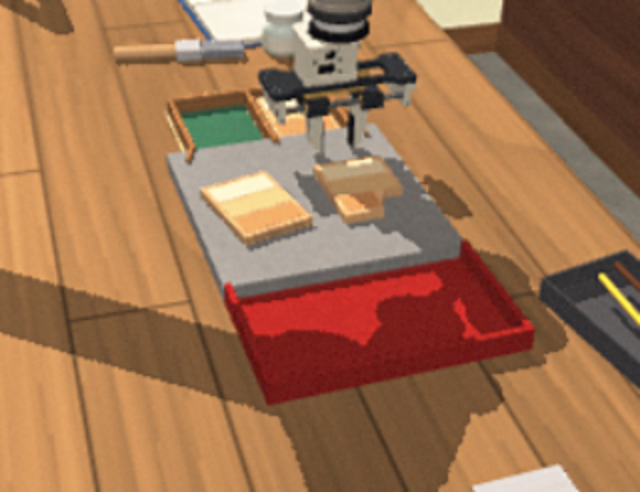

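The fingers (at about (340,140) in the crop) stand square behind the chipped board. The sound board is clear to the left. I'll push toward the well.

Call:
{"api": "send_rows", "payload": {"offset": [[-0.1, 0, 0.02], [-0.2, 0, 0.02], [-0.3, 0, 0.02], [-0.42, 0, 0.02], [-0.54, 0, 0.02], [-0.66, 0, 0.02], [-0.78, 0, 0.02], [-0.9, 0, 0.02]], "delta_rot": [[0, 0, 0], [0, 0, 0], [0, 0, 0], [0, 0, 0], [0, 0, 0], [0, 0, 0], [0, 0, 0], [0, 0, 0]]}}

```text
time: 5.32
tool_pos: [649.7, -50.8, 25.1]
tcp_rot: [3.141, -0.0, 1.605]
contact_force: [-0.2, 0.4, 1.5]
grip_width: 39.8
finger_force: 0.3
```

Call:
{"api": "send_rows", "payload": {"offset": [[-0.1, 0, 0], [-0.2, 0, 0], [-0.3, 0, 0], [-0.4, 0, 0], [-0.5, 0, 0], [-0.6, 0, 0], [-0.7, 0, 0], [-0.8, 0, 0]], "delta_rot": [[0, 0, 0], [0, 0, 0], [0, 0, 0], [0, 0, 0], [0, 0, 0], [0, 0, 0], [0, 0, 0], [0, 0, 0]]}}

```text
time: 6.32
tool_pos: [652.9, -146.6, 25.1]
tcp_rot: [3.142, -0.0, 1.605]
contact_force: [0.3, -0.3, 0.7]
grip_width: 39.6
finger_force: 0.0
```

```bash
python3 -c "
from h import *
snap('side','s2');s=get_obs();print(s['tool_pos'],s['contact_force'],s['grip_width'])
b=cv2.imread('pics/s2.png')[120:320,200:460]
cv2.imwrite('pics/b2.png',cv2.resize(b,(640,492)))
optics.capture('top')
for n in('chipped','sound'):
  for r in finder.pinpoint(n,'top')[:1]: print(n,r['confidence'],ray('top',r['uv'],22))"
```

```text
[ 652.96418729 -148.30864516   25.11485252] [-0.80430293 -0.69064908 -0.48528673] 39.47267773673513
chipped 0.79 [ 650.55622851 -222.82362357]
sound 0.46 [515.04611126 -63.30351169]
```

View pics/b2.png

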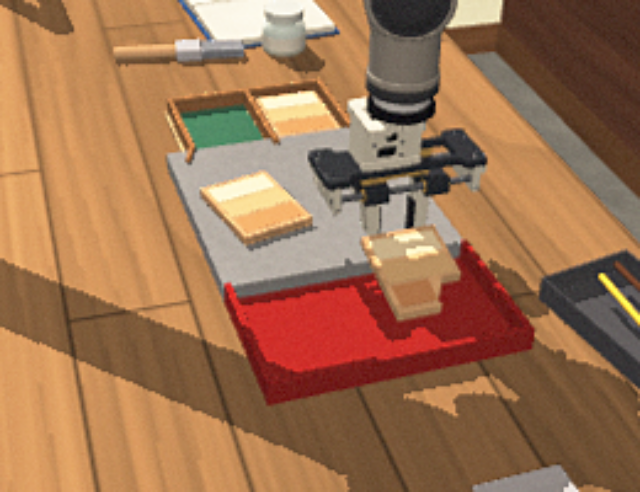

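The chipped board now hangs tipped over the edge, still square to the fingers. I'll push on slowly until it drops.

Call:
{"api": "send_rows", "payload": {"offset": [[-0.06, 0, 0], [-0.12, 0, 0], [-0.18, 0, 0], [-0.24, 0, 0], [-0.3, 0, 0], [-0.36, 0, 0], [-0.36, 0, 0], [-0.36, 0, 0]], "delta_rot": [[0, 0, 0], [0, 0, 0], [0, 0, 0], [0, 0, 0], [0, 0, 0], [0, 0, 0], [0, 0, 0], [0, 0, 0]]}}

```text
time: 7.52
tool_pos: [654.3, -188.9, 25.1]
tcp_rot: [-3.142, -0.0, 1.605]
contact_force: [0.0, 0.6, 0.9]
grip_width: 39.5
finger_force: 0.0
```

```bash
python3 -c "
from h import *
snap('side','s3');s=get_obs();print(s['tool_pos'],s['contact_force'],s['grip_width'])
b=cv2.imread('pics/s3.png')[120:320,200:460]
cv2.imwrite('pics/b3.png',cv2.resize(b,(640,492)))
plan(650,-165,65,2)"
```

```text
[ 654.35049677 -188.73098832   25.10348184] [-0.44654314  0.87954707  0.99936719] 39.316571242907905
off [ 0.199 -0.029 -0.332] rot [-0.     -0.     -0.0001] at [ 654.4 -188.7   25.1] 7.58
```

View pics/b3.png

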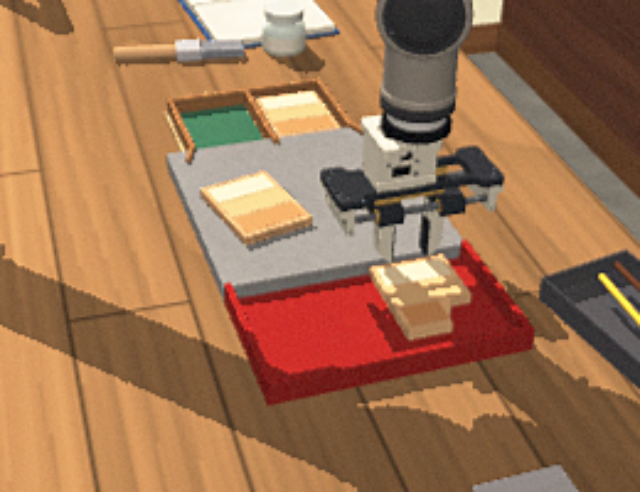

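The chipped board seems to be off the edge or nearly so. I'll push a little further, retract up, and check.

Call:
{"api": "send_rows", "payload": {"offset": [[-0.05, 0, 0], [-0.1, 0, 0], [-0.1, 0, 0], [-0.05, 0, -0.3], [0.1, 0, -0.6], [0.6, -0.3, -0.6], [0.95, -0.7, -0.6], [0.95, -0.95, -0.6]], "delta_rot": [[0, 0, 0], [0, 0, 0], [0, 0, 0], [0, 0, 0], [0, 0, 0], [0, 0, 0], [0, 0, 0], [0, 0, 0]]}}

```text
time: 8.57
tool_pos: [534.5, -76.2, 97.2]
tcp_rot: [-3.141, -0.001, 1.608]
contact_force: [-0.3, -0.2, -0.4]
grip_width: 39.6
finger_force: 0.0
```

```bash
python3 -c "
from h import *
snap('side','s4');snap('top','t4');s=get_obs();print(s['tool_pos'],s['contact_force'])
for n,z in(('sound',34),('chipped',16)):
    for c in('top',):
      for r in finder.silhouettes(n,c)[:1]:
        k=max(cv2.findContours(r['region'].astype(np.uint8),0,1)[0],key=cv2.contourArea)
        w=np.array([ray(c,p[0],z) for p in k],np.float32)
        print(n,c,r['confidence'],cv2.minAreaRect(w),cv2.approxPolyDP(w,8,True)[:,0].round(0).tolist())
b=cv2.imread('pics/s4.png')[120:320,200:460]
cv2.imwrite('pics/b4.png',cv2.resize(b,(640,492)))"
```

```text
[532.92122033 -77.29745264  97.18944619] [ 0.57448274 -0.29694987 -1.13040768]
sound top 0.52 ((524.239013671875, -20.75641441345215), (39.148284912109375, 58.14433288574219), 84.34771728515625) [[551.0, -17.0], [504.0, 0.0], [495.0, -38.0], [552.0, -36.0]]
```

View pics/b4.png

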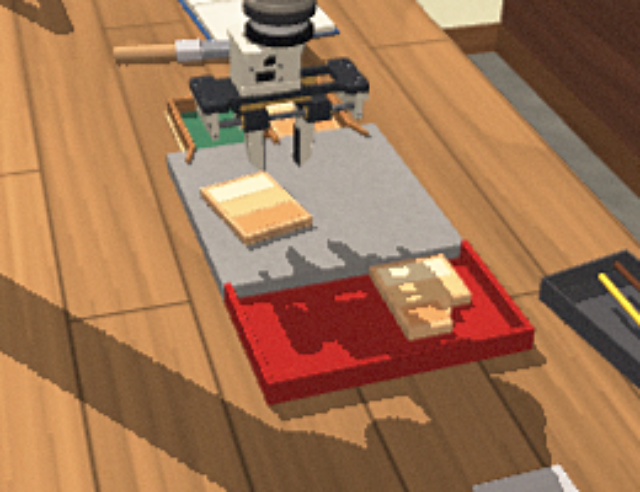

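The chipped board lies flat in the well (crop 375–470, 255–338). Next I'll place the pusher behind the sound board, parallel to its tilted edge.

```bash
python3 -c "
from h import *
plan(532,-136,60,13)"
```

```text
off [-0.473 -0.059  0.315] rot [ 0.0002  0.0001 -0.0307] at [537.1 -79.   97.8] 8.78
```

Call:
{"api": "send_rows", "payload": {"offset": [[-0.3, -0.05, 0], [-0.47, -0.05, 0.2], [-0.47, -0.05, 0.32], [-0.47, -0.05, 0.32], [-0.47, -0.05, 0.45], [-0.47, -0.05, 0.6], [-0.47, -0.05, 0.6], [-0.47, -0.05, 0.6]], "delta_rot": [[0, 0, -0.03], [0, 0, -0.03], [0, 0, -0.03], [0, 0, -0.03], [0, 0, -0.03], [0, 0, -0.03], [0, 0, -0.03], [0, 0, -0.03]]}}

```text
time: 9.78
tool_pos: [532.9, -135.3, 25.5]
tcp_rot: [3.141, 0.0, 1.794]
contact_force: [0.6, 0.3, 0.3]
grip_width: 39.5
finger_force: 0.0
```

```bash
python3 -c "
from h import *
snap('top','t5');a=cv2.imread('pics/t5.png')[140:260,220:380];cv2.imwrite('pics/a5.png',cv2.resize(a,(640,480),interpolation=2))
s=get_obs();print(s['contact_force'],s['tcp_rot'])
plan(529.5,-118,25,13);plan(527,-60,25,3);plan(526,-46,25,1.7)"
```

```text
[-0.45512064 -0.59006394 -0.13999496] [3.14044031e+00 7.14441911e-04 1.79387268e+00]
off [0.148 0.003 0.006] rot [ 0.0002  0.0001 -0.0006] at [ 533.1 -135.4   25.8] 9.82
off [0.624 0.09  0.006] rot [0.0002 0.0001 0.0272] at [ 533.1 -135.4   25.8] 9.82
off [0.74  0.108 0.006] rot [0.0002 0.0001 0.0308] at [ 533.1 -135.4   25.8] 9.82
```

View pics/a5.png

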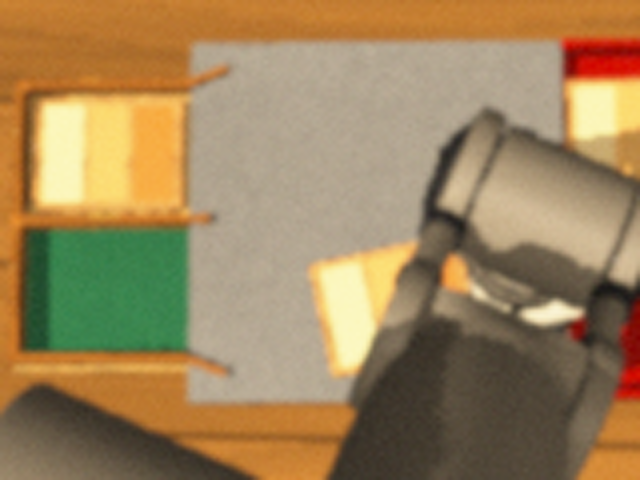

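The sound board's leading edge is at crop (310–335, 265–375). The compartment is at crop x<188, y 228–350. I'll push while straightening the board.

Call:
{"api": "send_rows", "payload": {"offset": [[0.08, 0, 0.005], [0.15, 0, 0.005], [0.25, 0.02, 0.005], [0.35, 0.04, 0.005], [0.45, 0.06, 0.005], [0.55, 0.075, 0.005], [0.65, 0.095, 0.005], [0.74, 0.108, 0.005]], "delta_rot": [[0, 0, 0], [0, 0, 0], [0, 0, 0.005], [0, 0, 0.011], [0, 0, 0.016], [0, 0, 0.021], [0, 0, 0.026], [0, 0, 0.031]]}}

```text
time: 10.82
tool_pos: [525.4, -45.1, 24.8]
tcp_rot: [3.141, 0.0, 1.598]
contact_force: [-0.7, -0.2, 0.7]
grip_width: 39.5
finger_force: 0.3
```

```bash
python3 -c "
from h import *
snap('top','t6');snap('side','s6');a=cv2.imread('pics/t6.png')[140:260,220:380];cv2.imwrite('pics/a6.png',cv2.resize(a,(640,480),interpolation=2))
s=get_obs();print(s['tool_pos'],s['contact_force'],s['tcp_rot'])
for c in('top','side'):
  r=finder.silhouettes('sound',c)[0]
  k=max(cv2.findContours(r['region'].astype(np.uint8),0,1)[0],key=cv2.contourArea)
  w=np.array([ray(c,p[0],34) for p in k],np.float32);print(c,cv2.minAreaRect(w),cv2.approxPolyDP(w,8,True)[:,0].round(0).tolist())
"
```

```text
[525.17357786 -44.66255425  24.71209922] [-0.10882139 -0.291533   -0.19515562] [-3.14151066e+00 -2.98773612e-04  1.59993157e+00]
top ((530.5636596679688, 71.509521484375), (81.89762878417969, 34.5777587890625), 2.1423707008361816) [[569.0, 56.0], [565.0, 90.0], [489.0, 87.0], [537.0, 58.0]]
side ((533.2337646484375, -2.8911705017089844), (81.0836181640625, 27.737918853759766), 75.29138946533203) [[554.0, 34.0], [530.0, 27.0], [513.0, -40.0], [539.0, -35.0]]
```

View pics/a6.png

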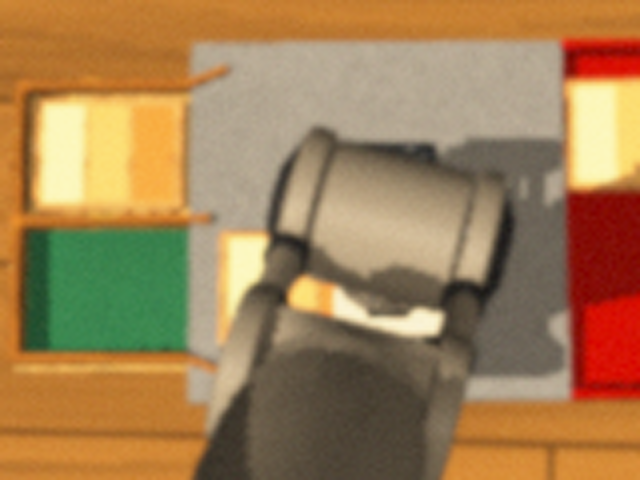

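The board is straight. Its leading edge (crop x≈220, y from 232) is lined up with the green compartment. I'll push it in.

Call:
{"api": "send_rows", "payload": {"offset": [[0.1, 0, 0], [0.2, 0, 0], [0.3, 0, 0], [0.4, 0, 0], [0.5, 0, 0], [0.6, 0, 0], [0.7, 0, 0], [0.8, 0, 0]], "delta_rot": [[0, 0, 0], [0, 0, 0], [0, 0, 0], [0, 0, 0], [0, 0, 0], [0, 0, 0], [0, 0, 0], [0, 0, 0]]}}

```text
time: 12.02
tool_pos: [522.8, 50.8, 24.5]
tcp_rot: [3.142, -0.0, 1.599]
contact_force: [-0.3, -0.2, 1.0]
grip_width: 39.5
finger_force: 0.3
```

```bash
python3 -c "
from h import *
snap('top','t7');snap('side','s7');a=cv2.imread('pics/t7.png')[140:260,220:380];b=cv2.imread('pics/s7.png')[130:220,240:380]
cv2.imwrite('pics/a7.png',np.vstack([cv2.resize(a,(400,300),interpolation=2),cv2.resize(b,(400,257),interpolation=2)]))
s=get_obs();print(s['tool_pos'],s['contact_force'],s['tcp_rot'])
"
```

```text
[522.62639684  51.26537877  24.45225881] [ 0.12818056 -1.26443476  0.73629195] [-3.14140346e+00 -3.95293536e-04  1.59991521e+00]
```

View pics/a7.png

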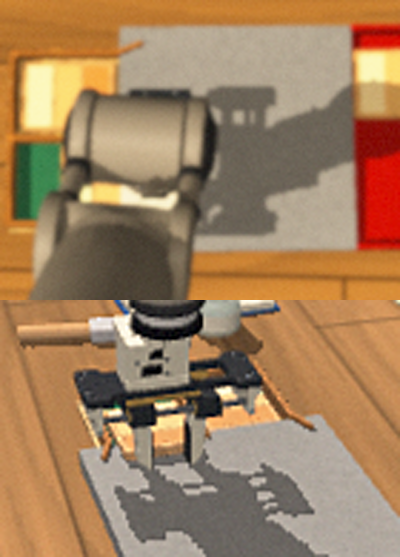

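The board is between the walls and going in. I'll push the last stretch slowly.

Call:
{"api": "send_rows", "payload": {"offset": [[0.07, 0, 0], [0.14, 0, 0], [0.21, 0, 0], [0.28, 0, 0], [0.35, 0, 0], [0.42, 0, 0], [0.47, 0, 0], [0.47, 0, 0]], "delta_rot": [[0, 0, 0], [0, 0, 0], [0, 0, 0], [0, 0, 0], [0, 0, 0], [0, 0, 0], [0, 0, 0], [0, 0, 0]]}}

```text
time: 13.12
tool_pos: [521.2, 106.8, 24.5]
tcp_rot: [3.141, -0.0, 1.599]
contact_force: [-0.4, -0.4, -0.2]
grip_width: 39.4
finger_force: 0.0
```

Call:
{"api": "send_rows", "payload": {"offset": [[0.02, 0, 0], [0.04, 0, 0], [0.04, 0, 0]], "delta_rot": [[0, 0, 0], [0, 0, 0], [0, 0, 0]]}}

```text
time: 13.5
tool_pos: [521.1, 111.2, 24.5]
tcp_rot: [3.142, -0.0, 1.599]
contact_force: [-0.7, 0.2, 0.3]
grip_width: 39.4
finger_force: 0.0
```

No contact force, so it probably dropped in. I'll back off, rise, and move clear toward -y.

Call:
{"api": "send_rows", "payload": {"offset": [[-0.15, 0, 0], [-0.25, 0, -0.2], [-0.3, 0, -0.7], [-0.6, 0, -1], [-1, 0, -1], [-1, 0, -1], [-1, 0, -1]], "delta_rot": [[0, 0, 0], [0, 0, 0], [0, 0, 0], [0, 0, 0], [0, 0, 0], [0, 0, 0], [0, 0, 0]]}}

```text
time: 14.38
tool_pos: [524.0, -9.3, 144.2]
tcp_rot: [-3.141, -0.0, 1.597]
contact_force: [-0.1, 0.7, -0.9]
grip_width: 39.6
finger_force: 0.0
```

Call:
{"api": "send_rows", "payload": {"offset": [[-1, -0.3, -0.3], [-1, -0.3, -0.3], [-1, -0.3, -0.3], [-1, -0.3, -0.3]], "delta_rot": [[0, 0, 0], [0, 0, 0], [0, 0, 0], [0, 0, 0]]}}

```text
time: 14.88
tool_pos: [491.7, -129.0, 180.1]
tcp_rot: [-3.141, -0.001, 1.598]
contact_force: [0.4, 1.1, -0.3]
grip_width: 39.7
finger_force: 0.0
```

```bash
python3 -c "
from h import *
snap('top','t8');snap('side','s8');a=cv2.imread('pics/t8.png')[140:260,210:430];b=cv2.imread('pics/s8.png')[130:290,240:440]
cv2.imwrite('pics/a8.png',np.vstack([cv2.resize(a,(500,273),interpolation=2),cv2.resize(b,(500,320),interpolation=2)]))
s=get_obs();print(s['tool_pos'])
for n,z in(('sound',18),('filed',18),('chipped',16)):
  for r in finder.silhouettes(n,'top')[:2]:
    k=max(cv2.findContours(r['region'].astype(np.uint8),0,1)[0],key=cv2.contourArea)
    w=np.array([ray('top',p[0],z) for p in k],np.float32);print(n,r['confidence'],cv2.minAreaRect(w))
"
```

```text
[ 491.77338967 -128.16250678  179.81864634]
sound 0.98 ((520.1903686523438, 175.4185028076172), (89.18374633789062, 119.56927490234375), 1.4320645332336426)
filed 0.66 ((629.8818969726562, 181.4070281982422), (91.75858306884766, 123.61561584472656), 1.5207188129425049)
chipped 0.65 ((659.5523071289062, -242.48809814453125), (89.3082275390625, 119.7495346069336), 1.4887616634368896)
chipped 0.18 ((585.8338623046875, -48.873870849609375), (292.7351379394531, 616.2919921875), 2.2045271396636963)
```

View pics/a8.png

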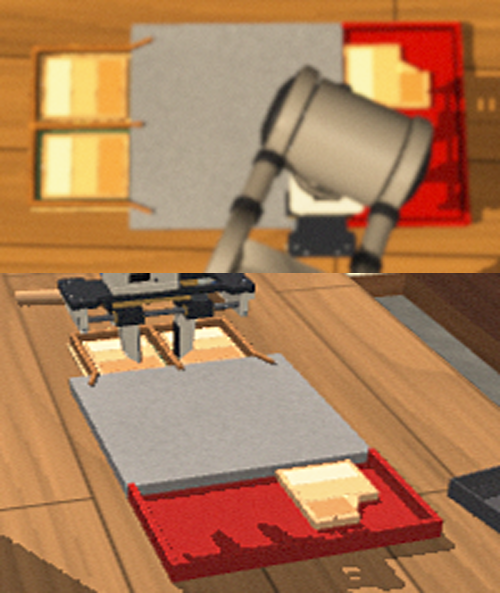

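The top view shows the sound board filling the green compartment (top half, 40–128, 132–200). Its trailing edge is short of where the pusher passed, so it lies below the deck. The chipped board is flat in the well and the filed one is unmoved.

```bash
python3 -c "
from plant import ticket
print(ticket.close_job())"
```

```text
the job is handed in; nothing more can be done
None
```

The job is handed in. In the last pictures the chipped board lay flat in the red well and the whole board flat in the green-lined compartment, with the filed sample in place; I did not re-measure the brush, knife and pot, and no verdict came back.

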